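# Shift the stirrer drive into third

### The arm

A 6-joint arm with a two-finger parallel gripper is mounted at the origin on a cart in front of the work surface, level with it; the furniture and walls round the work are solid. World frame = base frame: x ahead of the robot, y to its left, z up, the work surface at z = 0. Lengths are in m, angles in rad, forces in N, time in s.
With the tool pointing down it reaches from about 0.25 to 0.725 m from the base axis. Payload 4 kg.
Tool frame: the origin (TCP) lies at the very end of the fingers, on their centre line; the grasp point (between the pads) lies 19 mm behind it; z points along the fingers, y is the line along which they close (so a half turn about z gives the same grasp; the last joint's range is limited). The gripper opens to 85 mm and grips with 20 to 120 N. Pads are 22 mm wide; open, the fingers measure 114 mm over their backs; the gripper's body (76 mm by 85 mm) begins 54 mm behind the grasp point. The pads swing forward as they close: fully open they stand 13 mm farther back than shut.
Start: joints at [1.183, 0.241, 0.005, 1.335, 0, 1.571], TCP at [0.189, 0.463, 0.202] pointing down, gripper open.
Joint ranges: [-2.72, 2.72], [-1.05, 1.87], [-1.09, 1.28], [-1.99, 2.15], [-1.42, 1.44], [-3.14, 3.14]. Speed limits (rad/s): [2.79, 2.79, 3.14, 3.14, 3.14, 3.14].

### API

Orientations are given as a unit quaternion [x, y, z, w].
In Python, from workcell import bot, vision, workorder, boxes_of gives the robot as it stands.
- The arm moves only by the tool send_rows, never from a script. Its argument "motion" is text: rows parted by semicolons, each of 5 numbers parted by spaces: the closure, from -1 (fully open) to 1 (shut), so that 0 is half open, then the shift along the tool's x, y, z in cm, then the turn about the tool's z in rad. In form: claw x y z twist; .... A call has 1 to 5 rows; each row is the pose to reach, as a shift and turn from the pose commanded when the call began, along the tool's axes at that moment; what a row does not reach only later rows make up. A row lasts 1/10 s, in which the tool goes at most 50 mm and 8.59 degrees, less where a joint would pass 70% of its speed; a pose out of reach is approached as far as the arm can. A call with a gripper value outside its range is refused whole. The fingers move at their own pace and stop on an object; the grip force is fixed at half the most. Time passes only in rows, so rows that repeat a pose let the fingers close. It gives the time, the measured TCP pose, the force, the opening and the grip force at its end, in the units of the state.
- bot.get_obs(): the state, without advancing time (a new reading comes with each control period).
- vision.camera(name): name is "side" or "top" or "wrist"; returns the picture (400x640x3 uint8, red, green, blue); there is no depth.
- vision.camera_model(name): a dict with "fov_y" (degrees; the focal length in pixels is half the picture's height over the tangent of half this angle, whatever the lens; pixels are square), "cx", "cy" (the principal point, pixels), "k1" (the pictures are not rectified: a ray, as slopes to the right and down, at radius r is drawn at 1 + k1 r^2 times it, then the intrinsics apply), "world_from_camera" (4x4, takes a point from camera to world coordinates); the wrist camera has in their place "hand_eye" (4x4, takes a point from camera to tool coordinates, whose origin is the TCP and whose axes are the flange's). Camera axes: x right, y down, z forward; pixel columns grow to the right and rows downward; lengths in m; the calibration is good to about 2 mm. A picture is of the moment at which its call begins: read the wrist's pose just before it. camera_model takes no time and is no camera call.
- workorder.job_done(): hands the job in; it is judged then, once.
Trained networks look in the newest picture that a camera, given by its name, has taken for a name from the list of things; names that differ only in an ending like _2 or _b are one class to them, and where a whole thing is asked for, a point or a joint stands for the part that bears it (a point fixed in the world has none). Each returns a list of dicts, best first, with "conf" (0 to 1); they miss things now and then, are a little off and sometimes report something else, mostly with a low value. They report only what shows in the picture. A call takes as long as a camera call.
- boxes_of(camera, target): "rect" ([centre column, centre row, width, height] in pixels, round what is visible of it).
The state is a dict: "clock": time; "joint_pos": joint angles; "joint_vel": joint speeds; "tau": joint torques, N m; "eef_pos": TCP position; "tool_rot": TCP orientation; "ft_force": force on the tool from outside, world axes, zero at the start; "ft_torque": the same for the moment, N m; "grip_width": finger opening in m; "grasp_force": force on a finger pad.
Only numpy, scipy, OpenCV 4.12 (cv2) and the standard library are available. Lean on these libraries where they do the work, as an engineer would, in place of code of your own. Each camera call takes 0.05 s, during which the arm holds its last target. There are 200 camera calls.

### The job

The stirrer drive's red-knobbed gear lever stands somewhere in the left-hand lane of its H-shaped gate. Push it with the fingertips, without gripping or forcing it, to the middle crossbar, across to the right, and then forward (towards the blue motor) fully home into the third slot, the one marked with three dots; do not let it enter the fourth slot behind it. Leave it there and do not disturb the cup, the jar or the screwdriver beside the drive.

Things in the scene. Friction and masses are not known exactly. Their poses are not given: they have to be found in the camera images.
- gearbox: Grey gear drive fixed to the table, 150 (x) x 120 (y) x 85 mm high, feet 150 mm wide in y. Origin: centre of its underside. Its +x is 'forward', away from the robot, towards the blue motor (lying cylinder 71 mm in diameter, 75 mm high, reaching to x = +165 mm); its +y is 'left'. A steel output stub, top at 62 mm height, sticks out to y = -92 mm.
- gate (a point): Centre of the H-shaped cut in the aluminium plate on top of the drive, 85 mm up, axes as the drive's. Two lanes along x, left (+y) and right (-y), joined by a crossbar at x = 0. Slots: first = left forward, second = left rear, third = right forward, fourth = right rear, marked with 1 to 4 black dots. The lever's 10 mm shaft can move only along the cut; its corners are rounded.
- select (a joint): Sideways swing of the lever about the drive's x, pivot 18 mm above the table under the gate's centre; rad, + is right (-y). Left lane about -0.28, right lane about +0.28 (stops at -0.29 and +0.29; inside a slot the size stays above 0.24). It stays where it is left; about 2.5 N at the knob moves it.
- shift (a joint): Fore-and-aft swing of the lever about the same pivot; rad, + is forward. Crossbar at 0 (free to cross within about 0.04 either way; the rounded corners lead it in from 0.08), slot ends at +0.32 (first, third) and -0.32 (second, fourth). It stays where it is left; about 2.5 N at the knob moves it.
- knob (a point): Centre of the lever's red round knob, 40 mm in diameter, 48 mm high, 175 mm from the pivot: at shift = s, select = a it lies at x = 0.175 sin(s), y = -0.175 sin(a) cos(s), z = 0.018 + 0.175 cos(a) cos(s) m in the drive's frame, so 0.177 to 0.193 m above the table.
- mix_cup: Loose white mixing cup, 69 mm in diameter, 70 mm high, left of the drive; origin at the centre of its underside. Leave alone.
- jar: Loose amber jar with a black lid, 72 mm in diameter, 102 mm high, right of the drive; origin at the centre of its underside. Leave alone.
- driver: Loose screwdriver with a red handle, 216 mm long, 27 mm high, lying in front of the drive; origin under its middle. Leave alone.

How it is judged:
By the outcome, as a careful person would: the job done as asked, in the order asked, and still so for the second after the job is handed in, with the robot touching nothing.
It also fails if it takes over 51 s, if anything falls off the work surface, if the arm or the gripper's body presses on something with over 40 N, if the wrist force passes 120 N, or if a joint passes its speed limit or range.

## Working session

There is one attempt and no reset: what is moved stays moved. The work goes in short steps, Python scripts to look and compute and a tool call to move; the robot and the scene stay as the last step left them, time stands still between calls to the robot, and variables do not carry over. Pictures are saved under pics/ and viewed, at most 10 in all, crops included, and the job is handed in when it is done.

Besides the shell and the picture viewer there is one more tool, called after "Emit:" as name(argument=value, ...), one argument or row to a line, values as JSON. send_rows: Moves the arm, as the interface text tells. Its arguments: {"type":"object","properties":{"motion":{"type":"string"}},"required":["motion"]}

```bash
mkdir -p pics; ls; python3 - <<'E'
from workcell import bot, vision, boxes_of
import cv2
o=bot.get_obs(); print(o['clock'],o['eef_pos'],o['tool_rot'],o['ft_force'],o['grip_width'])
ims=[]
for c in ['top','side']:
    im=vision.camera(c); cv2.imwrite(f'pics/{c}0.png',im[:,:,::-1]); m=vision.camera_model(c); print(c,m)
    for t in ['gearbox','knob','mix_cup','jar','driver']:
        print(t,[(d['conf'],d['rect']) for d in boxes_of(c,t)[:2]])
E
```

```text
pics
0.0 [0.18882571 0.46223011 0.20141682] [ 1.92683751e-01  9.81260363e-01 -1.01763107e-03 -1.93657446e-04] [0.43922541 0.05827882 0.41081009] 0.08482135123030791
top {'fov_y': 48.23609598916487, 'cx': 315.4192949444262, 'cy': 193.53870055259392, 'k1': -0.11622918555767604, 'world_from_camera': array([[-0.02111646, -0.99874981,  0.0453091 ,  0.46901866],
       [-0.99974344,  0.02072261, -0.00914479,  0.03182268],
       [ 0.00819443, -0.04549059, -0.99893116,  1.04457126],
       [ 0.        ,  0.        ,  0.        ,  1.        ]])}
gearbox []
knob [(0.81, [311.4, 197.6, 22.6, 30.4])]
mix_cup [(0.84, [257.9, 191.6, 30.6, 29.3])]
jar [(0.8, [399.9, 156.2, 38.0, 37.6])]
driver [(0.85, [336.6, 236.5, 82.2, 47.2]), (0.19, [311.8, 196.4, 23.4, 29.8])]
side {'fov_y': 54.513954563257805, 'cx': 324.01299165387167, 'cy': 199.7899149140911, 'k1': -0.021946740942068308, 'world_from_camera': array([[ 0.95535022, -0.10338455,  0.27679882,  0.23003586],
       [-0.2950788 , -0.38236549,  0.87562842, -0.84791858],
       [ 0.01531186, -0.91820927, -0.39579954,  0.5443835 ],
       [ 0.        ,  0.        ,  0.        ,  1.        ]])}
gearbox [(0.81, [354.5, 225.6, 91.3, 93.6])]
knob [(0.56, [325.1, 200.9, 22.9, 40.9])]
mix_cup [(0.88, [316.6, 213.8, 24.3, 20.7])]
jar [(0.75, [384.6, 266.2, 30.1, 52.8])]
driver [(0.6, [296.4, 258.2, 56.1, 39.0]), (0.3, [324.9, 201.2, 23.1, 45.6])]
```

```bash
python3 - <<'E'
import cv2,numpy as np
a=cv2.imread('pics/top0.png')[110:270,230:430]; b=cv2.imread('pics/side0.png')[150:310,250:450]
cv2.imwrite('pics/c0.png',cv2.resize(a,None,fx=4,fy=3.75 if 0 else 3.7,interpolation=cv2.INTER_CUBIC)[:592,:800])
cv2.imwrite('pics/c1.png',cv2.resize(b,None,fx=3.7,fy=3.7,interpolation=cv2.INTER_CUBIC))
cv2.imwrite('pics/c0.png',cv2.resize(a,None,fx=3.7,fy=3.7,interpolation=cv2.INTER_CUBIC))
E
```

```text
(no output)
```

View pics/c0.png

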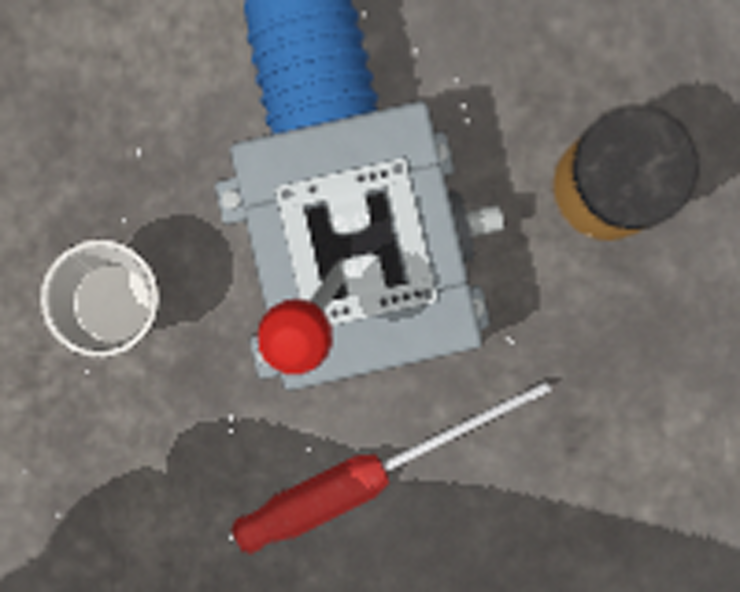

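View pics/c1.png

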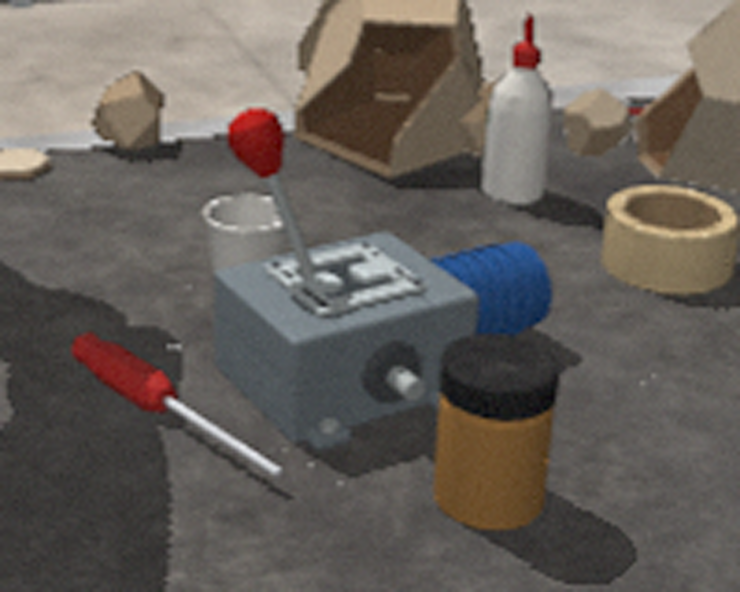

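The top crop shows the drive's top corners at about (232,143), (430,102), (480,347) and (285,388). The gate centre is at (357,243) and the knob at (295,337), so the lever is in the second slot (left rear). The side view agrees.

```bash
cat > h.py <<'E'
import numpy as np, cv2
from workcell import bot, vision, boxes_of
def ray(c,px,T=None):
    m=vision.camera_model(c); f=200/np.tan(np.radians(m['fov_y'])/2)
    u=(np.array(px,float)-[m['cx'],m['cy']])/f; v=u.copy()
    for _ in range(20): v=u/(1+m['k1']*(v@v))
    T=m['world_from_camera'] if T is None else T
    return T[:3,3],T[:3,:3]@np.array([*v,1])
def at(c,px,z,T=None):
    p,d=ray(c,px,T); return p+d*(z-p[2])/d[2]
def crop(x,y): return [(x+.5)/3.7+230-.5,(y+.5)/3.7+110-.5]
E
python3 - <<'E'
from h import *
C=[at('top',crop(*p),.085) for p in [(232,143),(430,102),(480,347),(285,388)]]
C=np.array(C); print(C.round(4)); LF,RF,RR,LR=C
print('sides',[np.linalg.norm(a-b).round(4) for a,b in [(LF,RF),(RF,RR),(RR,LR),(LR,LF)]])
fx=(LF+RF-LR-RR)/2; fy=(LF+LR-RF-RR)/2
print('yaw',np.arctan2(fx[1],fx[0]),np.arctan2(-fy[0],fy[1]))
print('ctr',C.mean(0),'gate',at('top',crop(357,243),.085))
c=at('top',crop(357,243),.085); yaw=np.arctan2(fx[1],fx[0])
R=np.array([[np.cos(yaw),-np.sin(yaw)],[np.sin(yaw),np.cos(yaw)]])
for z in (.175,.18): 
    k=at('top',crop(295,337),z); print('knob',k,R.T@(k-c)[:2])
p,d=ray('top',crop(295,337)); q,e=ray('side',[250+257/3.7-.4,150+142/3.7-.4])
A=np.c_[d,-e]; t=np.linalg.lstsq(A,q-p,rcond=None)[0]; print(p+t[0]*d,q+t[1]*e)
a,s=-.28,-.31
print('model',.175*np.sin(s),-.175*np.sin(a)*np.cos(s),.018+.175*np.cos(a)*np.cos(s))
E
```

```text
[[ 0.6115  0.0709  0.085 ]
 [ 0.6335 -0.0455  0.085 ]
 [ 0.4893 -0.0711  0.085 ]
 [ 0.4679  0.0428  0.085 ]]
sides [np.float64(0.1185), np.float64(0.1464), np.float64(0.1159), np.float64(0.1463)]
yaw 0.18425945119301598 0.1859933027976274
ctr [ 0.55055269 -0.00074357  0.085     ] gate [ 0.55138226 -0.00085465  0.085     ]
knob [0.49471834 0.03594385 0.175     ] [-0.04896256  0.04655746]
knob [0.49457056 0.03592015 0.18      ] [-0.04911218  0.04656124]
[0.49458882 0.03592308 0.17938221] [0.49554714 0.03564626 0.17940922]
model -0.05338526137760261 0.04605698323715021 0.1781679373743007
```

Emit:
send_rows(
  motion="0 -3.6 -2.8 -1.2 0.1; 1 -7.2 -5.6 -2.4 0.2; 1 -10.8 -8.4 -3.6 0.3; 1 -14.4 -11.2 -4.8 0.4; 1 -18 -14 -6 0.5",
)

```text
clock: 1.1
eef_pos: [0.3033, 0.2637, 0.263]
tool_rot: [0.431, 0.902, 0.0, 0.0]
ft_force: [-0.1, -0.3, -0.1]
grip_width: 0.0123
grasp_force: 0.0
```

```bash
cat >> h.py <<'E'
from scipy.spatial.transform import Rotation as Ro
YAW=.185; Cn=np.array([.551,-.0008,0])
G=Ro.from_euler('z',YAW).as_matrix()
def state():
    o=bot.get_obs(); R=Ro.from_quat(o['tool_rot']).as_matrix()
    pd=G.T@(np.array(o['eef_pos'])-Cn)
    ang=np.arctan2(R[1,0],R[0,0])-YAW-np.pi/2
    print('t',round(o['clock'],2),'drive pos',pd.round(4),'yawerr',round(ang,3),'F',(G.T@o['ft_force']).round(2),'w',round(o['grip_width'],4),'q',np.round(o['joint_pos'],2))
    return pd,R,np.array(o['eef_pos']),ang
def to(*d):
    pd,R,p,ang=state(); print('shift cm',(100*R.T@(G@np.array(d)+Cn-p)).round(2),'twist',round(ang,3))
E
python3 -c "
from h import *
to(-.11,.0465,.26)"
```

```text
t 1.1 drive pos [-0.1948  0.3055  0.263 ] yawerr 0.495 F [-0.12 -0.24 -0.14] w 0.0123 q [ 0.72  0.02 -0.09  1.45 -0.    1.61]
shift cm [-26.83  -4.83   0.3 ] twist 0.495
```

Emit:
send_rows(
  motion="1 -4.5 -0.8 0 0.1; 1 -9 -1.6 0 0.2; 1 -13.5 -2.4 0 0.3; 1 -18 -3.2 0 0.4; 1 -22.5 -4 0 0.495",
)

```text
clock: 1.6
eef_pos: [0.4144, 0.0636, 0.2627]
tool_rot: [0.639, 0.769, 0.0, 0.0]
ft_force: [1.1, 0.9, 0.4]
grip_width: -0.0001
grasp_force: 0.0
```

```bash
python3 -c "
from h import *
to(-.11,.0465,.26)"
```

```text
t 1.6 drive pos [-0.1224  0.0885  0.2627] yawerr -0.001 F [1.26 0.69 0.42] w -0.0001 q [ 0.15  0.06 -0.06  1.46  0.    1.54]
shift cm [-4.2   1.25  0.27] twist -0.001
```

Emit:
send_rows(
  motion="1 -2.2 0.6 0 0; 1 -4.2 1.2 1 0; 1 -4.2 1.2 5 0; 1 -4.2 1.2 9.5 0; 1 -4.2 1.2 9.5 0",
)

```text
clock: 2.1
eef_pos: [0.4271, 0.0257, 0.1614]
tool_rot: [0.638, 0.77, -0.005, -0.005]
ft_force: [-1.4, 0.5, -0.0]
grip_width: 0.0
grasp_force: 0.0
```

```bash
python3 - <<'E'
from h import *
state()
a=vision.camera('wrist'); b=vision.camera('side')[150:310,250:450]
cv2.imwrite('pics/w1.png',np.hstack([cv2.resize(a,(400,250)),cv2.resize(b,(312,250),interpolation=cv2.INTER_CUBIC)])[:,:,::-1])
E
```

```text
t 2.1 drive pos [-0.1169  0.0488  0.1614] yawerr 0.002 F [-1.26  0.7  -0.03] w 0.0 q [ 0.06  0.14 -0.24  1.21  0.    1.44]
```

View pics/w1.png

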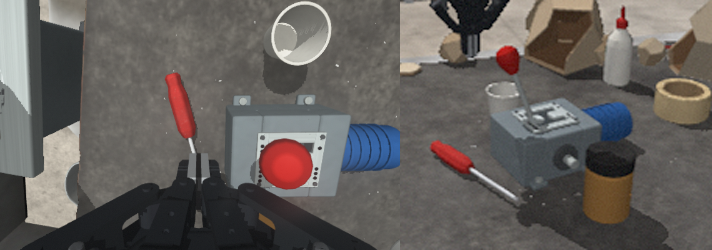

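The wrist and side views show the shut fingers behind the knob and in line with it. I'll push forward slowly.

Emit:
send_rows(
  motion="1 -0.2 2 0 0; 1 -0.2 3 0 0; 1 -0.2 4 0 0; 1 -0.2 5 0 0; 1 -0.2 5 0 0",
)

```text
clock: 2.7
eef_pos: [0.4841, 0.0349, 0.17]
tool_rot: [0.637, 0.771, 0.001, 0.0]
ft_force: [-6.0, 1.2, 11.2]
grip_width: 0.0
grasp_force: 6.3
```

```bash
cat >> h.py <<'E'
def knob(h=.19):
    im=vision.camera('top'); r=[d for d in boxes_of('top','knob') if d['conf']>.3]
    for d in r[:2]: print('knob box',d['conf'],d['rect'],(G.T@(at('top',d['rect'][:2],h)-Cn)).round(4))
    hsv=cv2.cvtColor(im,cv2.COLOR_RGB2HSV); m=((hsv[...,0]<8)|(hsv[...,0]>172))&(hsv[...,1]>150)&(hsv[...,2]>60)
    n,l,s,c=cv2.connectedComponentsWithStats(m.astype(np.uint8))
    for i in range(1,n):
        if s[i,4]>30: print('red',s[i],c[i].round(1),(G.T@(at('top',c[i],h)-Cn)).round(4))
    return im
E
python3 - <<'E'
from h import *
state(); im=knob()
b=vision.camera('side')[150:310,250:450]
cv2.imwrite('pics/w2.png',np.hstack([cv2.resize(x,(390,312),interpolation=cv2.INTER_CUBIC) for x in (im[110:270,230:430],b)])[:,:,::-1])
E
```

```text
t 2.7 drive pos [-0.0592  0.0474  0.17  ] yawerr 0.004 F [-5.66  2.3  11.24] w 0.0 q [ 0.07  0.23 -0.1   1.24  0.    1.45]
red [186  40  13  15 137] [192.1  47.3] [0.2965 0.2124 0.19  ]
red [581 147  14  12 129] [587.2 153.1] [-0.0702 -0.5252  0.19  ]
```

View pics/w2.png

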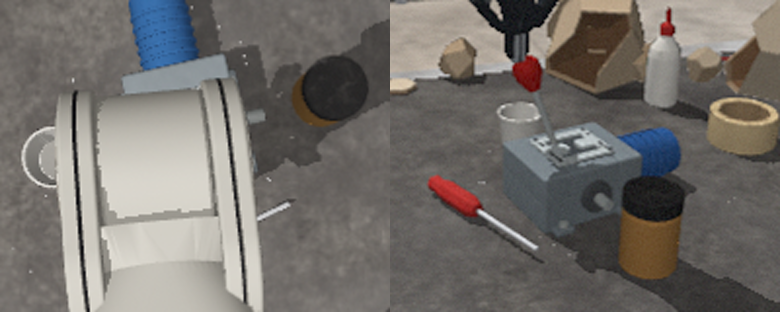

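```bash
cat >> h.py <<'E'
def sknob(y):
    "side view: knob centre of red blob near expected, on plane drive y=y"
    im=vision.camera('side'); hsv=cv2.cvtColor(im,cv2.COLOR_RGB2HSV)
    m=((hsv[...,0]<8)|(hsv[...,0]>172))&(hsv[...,1]>140)&(hsv[...,2]>60)
    n,l,s,c=cv2.connectedComponentsWithStats(m.astype(np.uint8))
    p,d=ray('side',(0,0))
    for i in range(1,n):
        if s[i,4]>30 and 300<c[i][0]<400 and c[i][1]<235:
            px=s[i,:2]+(s[i,2:4]-1)/2
            p,d=ray('side',px); p=G.T@(p-Cn); d=G.T@d
            k=p+d*(y-p[1])/d[1]; print('side red',s[i],px,'->',k.round(4),'shift',np.arcsin(np.clip(k[0]/.175,-1,1)).round(3))
    for b in boxes_of('side','knob')[:1]: print('box',b)
    return im
E
python3 - <<'E'
from h import *
sknob(.047)
E
```

```text
side red [389 155   7  13  51] [392. 161.] -> [0.1791 0.047  0.2207] shift 1.571
side red [313 179  15  18 191] [320.  187.5] -> [-0.0446  0.047   0.1798] shift -0.258
box {'rect': [325.1, 200.1, 20.5, 41.5], 'conf': 0.9}
```

```bash
python3 - <<'E'
from h import *
pd,R,p,_=state()
m=vision.camera_model('side'); T=np.linalg.inv(m['world_from_camera']); f=200/np.tan(np.radians(m['fov_y'])/2)
def pr(q):
    c=T[:3,:3]@q+T[:3,3]; u=c[:2]/c[2]; u=u*(1+m['k1']*(u@u)); return f*u+[m['cx'],m['cy']]
im=vision.camera('side'); im=cv2.resize(im[140:230,280:370],None,fx=6,fy=6,interpolation=cv2.INTER_CUBIC).copy()
for q,c in ((p,(0,255,0)),(p+[0,0,.05],(0,255,255)),(G@np.array([-.045,.047,.18])+Cn,(255,255,255))):
    u=(pr(q)-[280,140])*6; print(pr(q)); cv2.circle(im,tuple(int(x) for x in u),4,c,-1)
cv2.imwrite('pics/s3.png',im[:,:,::-1])
E
```

```text
t 2.95 drive pos [-0.0597  0.0473  0.17  ] yawerr 0.004 F [-3.52  2.31 10.23] w -0.0001 q [ 0.07  0.23 -0.1   1.24  0.    1.45]
[314.64783351 191.99769773]
[314.76383976 173.49435685]
[319.86325487 187.46313758]
```

View pics/s3.png

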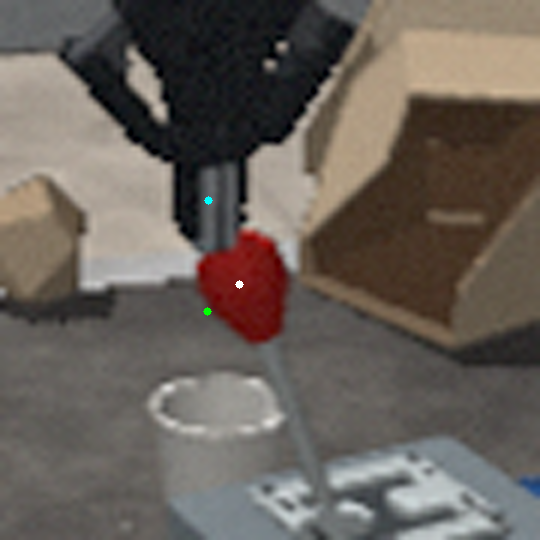

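Emit:
send_rows(
  motion="1 0 -1.5 0 0; 1 0 -3 0 0; 1 0 -4 0 0; 1 0 -4 0 0; 1 0 -4 0 0",
)

```text
clock: 3.5
eef_pos: [0.4443, 0.0264, 0.1678]
tool_rot: [0.638, 0.77, 0.0, 0.0]
ft_force: [-0.3, 0.4, -0.5]
grip_width: 0.0
grasp_force: 0.0
```

```bash
cat >> h.py <<'E'
def pr(q,cam='side'):
    m=vision.camera_model(cam); T=np.linalg.inv(m['world_from_camera']); f=200/np.tan(np.radians(m['fov_y'])/2)
    c=T[:3,:3]@q+T[:3,3]; u=c[:2]/c[2]; u=u*(1+m['k1']*(u@u)); return f*u+[m['cx'],m['cy']]
def mark(name):
    pd,R,p,_=state(); im=vision.camera('side'); im=cv2.resize(im[140:230,280:380],None,fx=6,fy=6,interpolation=cv2.INTER_CUBIC).copy()
    u=(pr(p)-[280,140]+.5)*6; cv2.circle(im,tuple(int(x) for x in u),4,(0,255,0),-1)
    cv2.imwrite(name,im[:,:,::-1])
E
python3 - <<'E'
from h import *
print(pr(G@np.array([-.1169,.0488,.1614])+Cn))
sknob(.047); mark('pics/s4.png')
E
```

```text
[293.89117618 198.69305677]
side red [389 155   7  13  52] [392. 161.] -> [0.1791 0.047  0.2207] shift 1.571
side red [313 179  15  18 201] [320.  187.5] -> [-0.0446  0.047   0.1798] shift -0.258
box {'rect': [323.8, 200.4, 19.3, 43.5], 'conf': 0.59}
t 3.6 drive pos [-0.0998  0.0463  0.1675] yawerr 0.003 F [-0.09  0.23  0.28] w -0.0002 q [ 0.06  0.15 -0.2   1.22  0.    1.44]
```

View pics/s4.png

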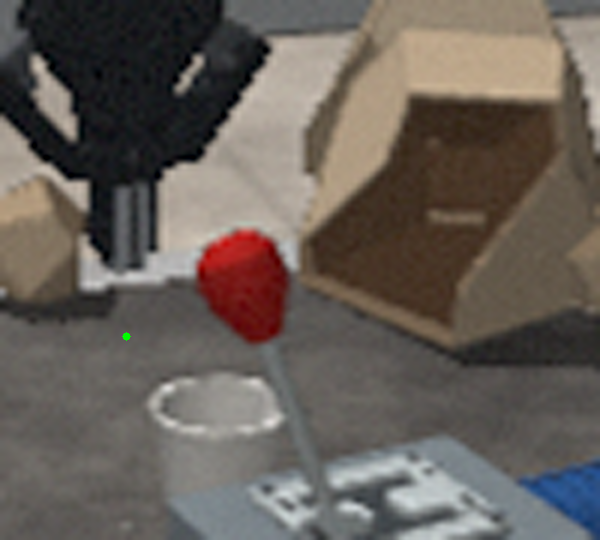

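The side view puts the visible fingertip end at crop row 270, but the reported TCP (green) is at row 336. So the real tips are about 29 mm higher than reported, which fits the upward force I saw while they rode on top of the knob. I'll lower the tool 3 cm and check again.

Emit:
send_rows(
  motion="1 0 0 1.5 0; 1 0 0 3 0; 1 0 0 3 0; 1 0 0 3 0",
)

```text
clock: 4.05
eef_pos: [0.4437, 0.0263, 0.1373]
tool_rot: [0.638, 0.77, -0.0, -0.0]
ft_force: [0.6, 0.0, 0.7]
grip_width: 0.0004
grasp_force: 0.0
```

```bash
python3 - <<'E'
from h import *
mark('pics/s5.png'); m=vision.camera_model('wrist'); print(m)
pd,R,p,_=state()
T=np.eye(4); T[:3,:3]=R; T[:3,3]=p; T=T@m['hand_eye']
im=vision.camera('wrist'); cv2.imwrite('pics/w5.png',im[:,:,::-1])
for t in('knob','jar','mix_cup'):
  for b in boxes_of('wrist',t)[:1]:
    print(t,b,[(G.T@(at('wrist',b['rect'][:2],z,T)-Cn)).round(4) for z in (.05,.1,.18)])
for t,z in(('jar',.1),('mix_cup',.07)):
  for b in boxes_of('side',t)[:1]: print(t,(G.T@(at('side',b['rect'][:2],.05)-Cn)).round(4))
E
```

```text
t 4.05 drive pos [-0.1005  0.0464  0.1373] yawerr 0.003 F [ 0.57 -0.09  0.68] w 0.0004 q [ 0.06  0.17 -0.25  1.14  0.    1.44]
{'fov_y': 61.88672723246437, 'cx': 317.4075898989501, 'cy': 200.84587123596165, 'k1': -0.009685319200404914, 'hand_eye': array([[-5.73930704e-05, -9.58063888e-01, -2.86554677e-01,
         7.34572735e-02],
       [ 9.99999474e-01,  2.38456684e-04, -9.97540087e-04,
         1.13802861e-03],
       [ 1.02403801e-03, -2.86554584e-01,  9.58063370e-01,
        -1.70577737e-01],
       [ 0.00000000e+00,  0.00000000e+00,  0.00000000e+00,
         1.00000000e+00]])}
t 4.1 drive pos [-0.1001  0.0464  0.1377] yawerr 0.003 F [0.56 0.68 0.62] w 0.0003 q [ 0.06  0.17 -0.25  1.14 -0.    1.44]
knob {'rect': [452.4, 280.9, 102.2, 91.4], 'conf': 0.86} [array([ 0.0188, -0.03  ,  0.05  ]), array([-0.004, -0.001,  0.1  ]), array([-0.0406,  0.0454,  0.18  ])]
jar {'rect': [428.4, 354.5, 22.9, 19.7], 'conf': 0.62} [array([ 0.0057, -0.108 ,  0.05  ]), array([-0.0146, -0.0639,  0.1   ]), array([-0.0471,  0.0067,  0.18  ])]
mix_cup {'rect': [465.6, 50.7, 113.9, 101.4], 'conf': 0.55} [array([0.0064, 0.1549, 0.05  ]), array([-0.014 ,  0.1481,  0.1   ]), array([-0.0468,  0.1372,  0.18  ])]
jar [ 0.0139 -0.1624  0.05  ]
mix_cup [0.0115 0.1641 0.05  ]
```

View pics/s5.png

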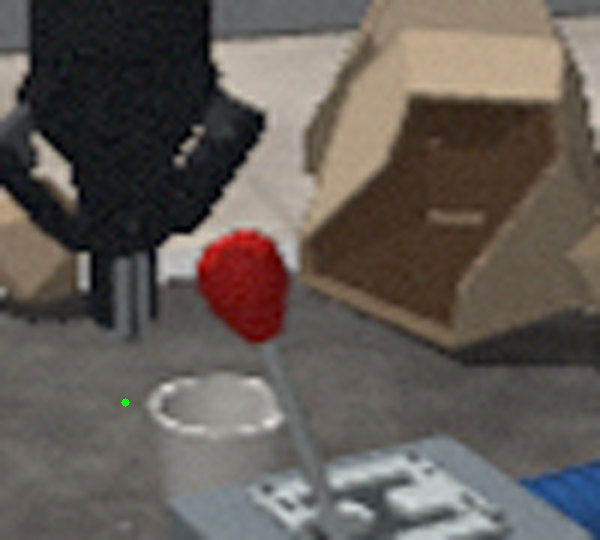

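The tips now sit just below mid-knob, as intended. I'll raise 4 mm and push forward.

Emit:
send_rows(
  motion="1 0.1 1.5 -0.4 0; 1 0.1 2.5 -0.4 0; 1 0.1 3.5 -0.4 0; 1 0.1 4.5 -0.4 0; 1 0.1 5.3 -0.4 0",
)

```text
clock: 4.9
eef_pos: [0.4956, 0.0374, 0.141]
tool_rot: [0.638, 0.77, -0.0, -0.001]
ft_force: [-3.7, -0.2, 2.4]
grip_width: -0.0001
grasp_force: 1.8
```

```bash
python3 -c "
from h import *
state();sknob(.047)"
```

```text
t 4.9 drive pos [-0.0474  0.0477  0.141 ] yawerr 0.003 F [-3.65  0.43  2.38] w -0.0001 q [ 0.08  0.27 -0.12  1.18  0.    1.46]
side red [389 155   7  13  51] [392. 161.] -> [0.1791 0.047  0.2207] shift 1.571
side red [325 175  13  19 187] [331. 184.] -> [-0.0126  0.047   0.1841] shift -0.072
box {'rect': [331.9, 199.7, 12.6, 45.7], 'conf': 0.87}
```

Emit:
send_rows(
  motion="1 0 0.6 0 0; 1 0 1.0 0 0; 1 0 1.3 0 0; 1 0 1.3 0 0",
)

```text
clock: 5.4
eef_pos: [0.5087, 0.0397, 0.1413]
tool_rot: [0.638, 0.77, 0.0, 0.0]
ft_force: [-1.8, -0.0, 1.1]
grip_width: -0.0004
grasp_force: 1.0
```

```bash
python3 -c "
from h import *
state();sknob(.047)"
```

```text
t 5.4 drive pos [-0.0341  0.0476  0.1413] yawerr 0.003 F [-1.81  0.31  1.11] w -0.0004 q [ 0.08  0.3  -0.08  1.19  0.    1.46]
side red [389 155   7  13  51] [392. 161.] -> [0.1791 0.047  0.2207] shift 1.571
side red [329 174  13  18 197] [335.  182.5] -> [-0.0008  0.047   0.1864] shift -0.005
box {'rect': [337.1, 197.2, 9.1, 45.3], 'conf': 0.66}
```

The knob is now at the crossbar. I'll go round to its left side.

Emit:
send_rows(
  motion="1 0 -2.5 0 0; 1 2 -3.5 -0.5 0; 1 6 -2.5 -0.9 0; 1 6 1 -0.9 0; 1 6 3.6 -0.9 0",
)

```text
clock: 6.0
eef_pos: [0.5345, 0.1069, 0.1512]
tool_rot: [0.637, 0.771, 0.001, 0.001]
ft_force: [0.7, -0.4, -0.4]
grip_width: 0.0002
grasp_force: 0.0
```

```bash
python3 -c "
from h import *
state();sknob(.047); mark('pics/s6.png')"
```

```text
t 6.0 drive pos [0.0036 0.1089 0.1512] yawerr 0.005 F [ 0.66 -0.49 -0.43] w 0.0002 q [ 0.2   0.35  0.02  1.24 -0.    1.58]
side red [389 155   7  13  50] [392. 161.] -> [0.1791 0.047  0.2207] shift 1.571
side red [328 174  15  19 209] [335. 183.] -> [-0.0008  0.047   0.185 ] shift -0.004
box {'rect': [335.5, 200.1, 12.0, 48.7], 'conf': 0.59}
t 6.1 drive pos [0.005  0.1081 0.1503] yawerr 0.004 F [-0.38  1.36 -1.1 ] w -0.0002 q [ 0.2   0.36  0.03  1.24 -0.    1.58]
```

View pics/s6.png

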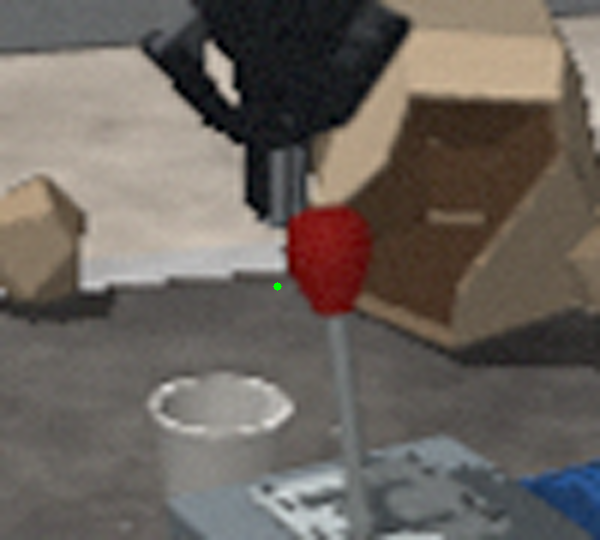

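Emit:
send_rows(
  motion="1 -2 -0.4 0 0; 1 -4 -0.4 0 0; 1 -5.5 -0.4 0 0; 1 -7 -0.4 0 0; 1 -8.5 -0.4 0 0",
)

```text
clock: 6.65
eef_pos: [0.5444, 0.0204, 0.1508]
tool_rot: [0.637, 0.77, 0.0, 0.0]
ft_force: [-0.3, 4.5, 2.0]
grip_width: 0.0003
grasp_force: 1.9
```

```bash
python3 -c "
from h import *
state();sknob(-.005)"
```

```text
t 6.65 drive pos [-0.0026  0.0221  0.1508] yawerr 0.003 F [0.48 4.46 1.99] w 0.0003 q [0.04 0.35 0.03 1.24 0.   1.42]
side red [389 155   7  13  51] [392. 161.] -> [ 0.1379 -0.005   0.2412] shift 0.908
side red [338 178  16  19 233] [345.5 187. ] -> [-0.0002 -0.005   0.1921] shift -0.001
box {'rect': [347.0, 202.9, 13.3, 46.9], 'conf': 0.87}
```

Emit:
send_rows(
  motion="1 -1.2 0.2 0 0; 1 -2.4 0.2 0 0; 1 -3.3 0.2 0 0; 1 -3.8 0.2 0 0; 1 -3.8 0.2 0 0",
)

```text
clock: 7.25
eef_pos: [0.5532, -0.0169, 0.1497]
tool_rot: [0.638, 0.77, -0.001, -0.0]
ft_force: [-0.7, 1.2, -0.2]
grip_width: 0.0001
grasp_force: 0.7
```

```bash
python3 -c "
from h import *
state();sknob(-.047);
for b in boxes_of('top','knob'):print(b)"
```

```text
t 7.25 drive pos [-0.0008 -0.0163  0.1497] yawerr 0.002 F [-0.51  1.28 -0.23] w 0.0001 q [-0.03  0.37  0.05  1.25 -0.    1.35]
side red [389 155   7  13  51] [392. 161.] -> [ 0.1046 -0.047   0.2578] shift 0.641
side red [346 185  16  19 231] [353.5 194. ] -> [-0.0026 -0.047   0.1894] shift -0.015
box {'rect': [353.9, 206.4, 13.5, 41.1], 'conf': 0.67}
```

Emit:
send_rows(
  motion="1 -0.2 0 0 0; 1 -0.4 0 0 0; 1 -0.6 0 0 0; 1 -0.6 0 0 0",
)

```text
clock: 7.8
eef_pos: [0.5546, -0.0217, 0.1502]
tool_rot: [0.638, 0.77, 0.0, -0.0]
ft_force: [-0.3, 2.4, -1.5]
grip_width: -0.0
grasp_force: 1.2
```

```bash
python3 -c "
from h import *
state();sknob(-.047)"
```

```text
t 7.8 drive pos [-0.0003 -0.0213  0.1502] yawerr 0.003 F [ 0.16  2.41 -1.46] w -0.0 q [-0.04  0.38  0.06  1.25  0.    1.34]
side red [389 155   7  13  51] [392. 161.] -> [ 0.1046 -0.047   0.2578] shift 0.641
side red [347 186  16  20 234] [354.5 195.5] -> [ 0.0004 -0.047   0.1849] shift 0.002
box {'rect': [354.7, 207.7, 13.2, 41.2], 'conf': 0.9}
```

Emit:
send_rows(
  motion="1 2.5 0 0 0; 1 3 -3.5 0 0; 1 2 -7.5 0 0; 1 -1.5 -7.5 0.8 0; 1 -2.7 -7 0.8 0",
)

```text
clock: 8.4
eef_pos: [0.4897, -0.0638, 0.1424]
tool_rot: [0.639, 0.77, -0.001, 0.001]
ft_force: [0.1, -0.9, 0.9]
grip_width: -0.0003
grasp_force: 0.0
```

```bash
python3 -c "
from h import *
state();sknob(-.047); mark('pics/s7.png')"
```

```text
t 8.4 drive pos [-0.0719 -0.0507  0.1424] yawerr 0.001 F [-0.02 -0.87  0.86] w -0.0003 q [-0.13  0.26 -0.12  1.18 -0.    1.26]
side red [389 155   7  13  50] [392. 161.] -> [ 0.1046 -0.047   0.2578] shift 0.641
side red [347 186  17  20 241] [355.  195.5] -> [ 0.0019 -0.047   0.1847] shift 0.011
box {'rect': [356.5, 208.1, 11.2, 39.2], 'conf': 0.68}
t 8.5 drive pos [-0.069  -0.0506  0.1431] yawerr -0.0 F [0.78 0.41 0.26] w 0.0 q [-0.13  0.27 -0.12  1.18 -0.    1.26]
```

View pics/s7.png

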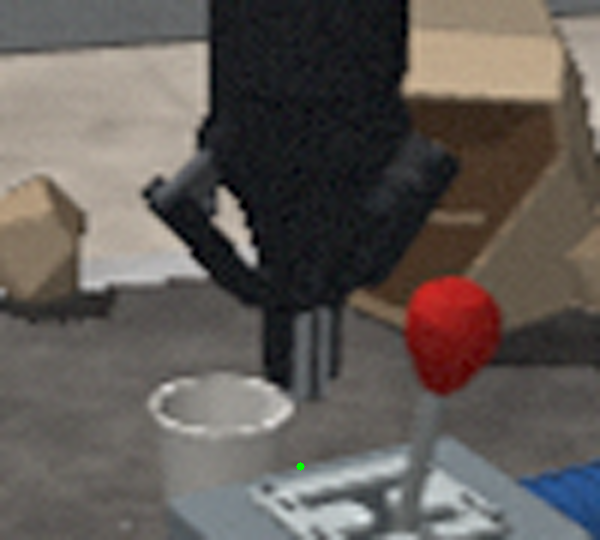

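The knob is in the right lane and the fingers are behind it. I'll push it forward.

Emit:
send_rows(
  motion="1 0.2 2.5 0 0; 1 0.2 4 0 0; 1 0.2 5.2 0 0; 1 0.2 6.4 0 0; 1 0.2 7.4 0 0",
)

```text
clock: 9.05
eef_pos: [0.5631, -0.0445, 0.142]
tool_rot: [0.637, 0.771, -0.001, -0.001]
ft_force: [-3.2, 1.1, -0.6]
grip_width: -0.0001
grasp_force: 1.5
```

```bash
python3 -c "
from h import *
state();sknob(-.047)"
```

```text
t 9.05 drive pos [ 0.0038 -0.0452  0.142 ] yawerr 0.004 F [-2.92  1.66 -0.61] w -0.0001 q [-0.08  0.4   0.07  1.24 -0.    1.3 ]
side red [389 155   7  13  51] [392. 161.] -> [ 0.1046 -0.047   0.2578] shift 0.641
side red [360 185  15  19 216] [367. 194.] -> [ 0.0366 -0.047   0.1824] shift 0.211
box {'rect': [363.3, 204.8, 22.6, 38.6], 'conf': 0.62}
```

Emit:
send_rows(
  motion="1 -0.2 0.6 0.2 0; 1 -0.2 1.1 0.2 0; 1 -0.2 1.5 0.2 0; 1 -0.2 1.8 0.2 0; 1 -0.2 1.8 0.2 0",
)

```text
clock: 9.65
eef_pos: [0.5815, -0.0443, 0.1401]
tool_rot: [0.638, 0.77, -0.0, 0.0]
ft_force: [-1.2, 0.8, -2.0]
grip_width: 0.0
grasp_force: 0.9
```

```bash
python3 -c "
from h import *
state();sknob(-.047)"
```

```text
t 9.65 drive pos [ 0.0219 -0.0483  0.1401] yawerr 0.003 F [-0.99  1.01 -1.96] w 0.0 q [-0.08  0.44  0.12  1.26 -0.    1.31]
side red [388 155   8  13  52] [391.5 161. ] -> [ 0.1031 -0.047   0.258 ] shift 0.63
side red [365 185  16  19 193] [372.5 194. ] -> [ 0.0531 -0.047   0.1794] shift 0.308
box {'rect': [367.9, 206.8, 23.7, 41.5], 'conf': 0.52}
```

Shift reads about 0.31. I'll nudge it gently until the end stop shows in the force.

Emit:
send_rows(
  motion="1 0 0.2 0 0; 1 0 0.3 0 0; 1 0 0.4 0 0; 1 0 0.4 0 0",
)

```text
clock: 10.15
eef_pos: [0.5852, -0.0435, 0.1403]
tool_rot: [0.638, 0.77, -0.0, 0.0]
ft_force: [-3.2, 0.3, -1.8]
grip_width: -0.0001
grasp_force: 1.1
```

```bash
python3 -c "
from h import *
state();sknob(-.047)"
```

```text
t 10.15 drive pos [ 0.0257 -0.0483  0.1403] yawerr 0.003 F [-3.06  0.92 -1.77] w -0.0001 q [-0.07  0.44  0.13  1.26 -0.    1.31]
side red [388 155   8  13  53] [391.5 161. ] -> [ 0.1031 -0.047   0.258 ] shift 0.63
side red [366 185  16  19 190] [373.5 194. ] -> [ 0.0561 -0.047   0.1789] shift 0.326
box {'rect': [370.1, 205.8, 24.1, 38.2], 'conf': 0.69}
```

Emit:
send_rows(
  motion="1 0 0.15 0 0; 1 0 0.3 0 0; 1 0 0.3 0 0; 1 0 0.3 0 0",
)

```text
clock: 10.65
eef_pos: [0.5875, -0.0429, 0.14]
tool_rot: [0.638, 0.77, -0.0, -0.001]
ft_force: [-3.5, 0.4, -1.0]
grip_width: 0.0
grasp_force: 2.1
```

```bash
python3 -c "
from h import *
state();sknob(-.047)"
```

```text
t 10.65 drive pos [ 0.0281 -0.0481  0.14  ] yawerr 0.003 F [-3.38  1.05 -0.98] w 0.0 q [-0.07  0.45  0.14  1.26 -0.    1.31]
side red [388 155   8  13  51] [391.5 161. ] -> [ 0.1031 -0.047   0.258 ] shift 0.63
side red [366 185  16  19 183] [373.5 194. ] -> [ 0.0561 -0.047   0.1789] shift 0.326
box {'rect': [368.0, 206.2, 22.4, 40.5], 'conf': 0.79}
```

Emit:
send_rows(
  motion="1 0 0.15 0 0; 1 0 0.3 0 0; 1 0 0.3 0 0; 1 0 0.3 0 0",
)

```text
clock: 11.15
eef_pos: [0.5896, -0.0424, 0.1396]
tool_rot: [0.638, 0.77, -0.001, -0.001]
ft_force: [-5.6, -0.5, -2.1]
grip_width: 0.0003
grasp_force: 3.0
```

```bash
python3 -c "
from h import *
state();sknob(-.047)"
```

```text
t 11.15 drive pos [ 0.0303 -0.048   0.1396] yawerr 0.003 F [-5.55  0.57 -2.12] w 0.0003 q [-0.07  0.46  0.15  1.27 -0.    1.31]
side red [389 155   7  13  43] [392. 161.] -> [ 0.1046 -0.047   0.2578] shift 0.641
side red [367 185  15  19 175] [374. 194.] -> [ 0.0576 -0.047   0.1786] shift 0.336
box {'rect': [368.5, 206.6, 27.6, 37.1], 'conf': 0.8}
```

The force is rising while the knob's right edge stays put at column 382, so the lever is at its end stop. I'll retreat.

Emit:
send_rows(
  motion="1 0 -1.5 0 0; 1 0 -4 0 0; 1 0 -7 -2 0; 1 0 -10 -6 0; 1 0 -14 -10 0",
)

```text
clock: 11.75
eef_pos: [0.4594, -0.0678, 0.2378]
tool_rot: [0.637, 0.771, 0.002, 0.002]
ft_force: [0.9, 0.0, 1.2]
grip_width: 0.0
grasp_force: 0.0
```

Emit:
send_rows(
  motion="1 4 -2 0 0; 1 8 -4 0 0; 1 12 -6 0 0; 1 16 -8 0 0; 1 20 -8 0 0",
)

```text
clock: 12.25
eef_pos: [0.3419, 0.1153, 0.2375]
tool_rot: [0.638, 0.77, 0.003, 0.002]
ft_force: [1.0, -0.0, 0.5]
grip_width: -0.0
grasp_force: 0.0
```

```bash
python3 - <<'E'
from h import *
state(); im=knob(.18); s=sknob(-.047)
for t,z in(('jar',.1),('mix_cup',.07),('driver',.02)): print(t,[b['rect'] for b in boxes_of('top',t)[:1]])
cv2.imwrite('pics/f.png',np.hstack([cv2.resize(x,(390,312),interpolation=cv2.INTER_CUBIC) for x in (im[110:270,230:430],s[150:310,250:450])])[:,:,::-1])
E
```

```text
t 12.25 drive pos [-0.1842  0.1526  0.2375] yawerr 0.002 F [ 0.94 -0.2   0.52] w -0.0 q [ 0.33 -0.06 -0.24  1.39  0.    1.71]
knob box 0.78 [341.5, 149.6, 20.8, 39.2] [ 0.0361 -0.0352  0.18  ]
red [186  40  13  15 134] [192.1  47.3] [0.3006 0.2143 0.18  ]
red [335 128  20  21 321] [344.7 137.9] [ 0.0573 -0.0462  0.18  ]
red [581 147  14  12 129] [587.3 153.1] [-0.0703 -0.5321  0.18  ]
red [293 233  42  26 486] [314.  245.4] [-0.1351  0.0554  0.18  ]
side red [389 155   7  13  51] [392. 161.] -> [ 0.1046 -0.047   0.2578] shift 0.641
side red [366 185  16  19 231] [373.5 194. ] -> [ 0.0561 -0.047   0.1789] shift 0.326
box {'rect': [370.0, 204.9, 21.8, 41.9], 'conf': 0.79}
jar [[401.6, 154.2, 34.8, 35.3]]
mix_cup [[256.7, 191.7, 31.4, 32.6]]
driver [[315.0, 244.3, 41.3, 27.0]]
```

View pics/f.png

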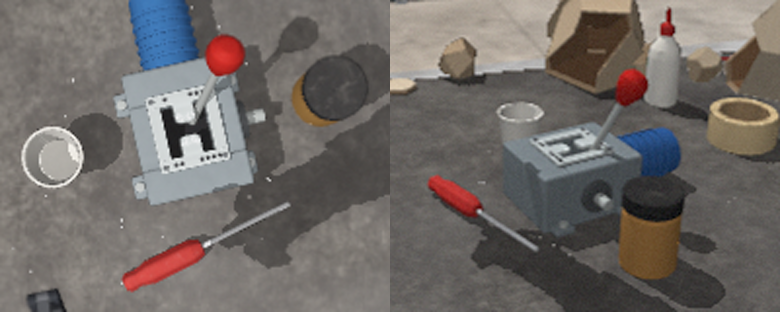

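The lever is in the right forward slot: the knob is at about (0.057, -0.046) m in the drive's frame, shift about 0.32, at the slot end. The cup, jar and screwdriver haven't moved, and the robot is clear.

```bash
python3 -c "
from workcell import workorder
print(workorder.job_done())"
```

```text
the job is handed in; nothing more can be done
None
```

The lever is fully home in the third slot, pushed there by way of the crossbar without entering the fourth; the cup, jar and screwdriver are undisturbed, and the job is handed in at about 12.5 s.

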